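# Dial open a tipping pin dispenser and empty it

## Task

Get the four wooden dowel pins out of the tipping dispenser: turn the orange dial on top of the clear canister until its big opening lies over the window in the lid, pressing down so that the white key drops fully into the notch of the collar. Only then swing the canister over by its side crank, shaking it if need be, until all four pins lie in the blue catch tray below, and swing it back fully upright with the dial still locked in its notch. Leave the other things on the table where they are.

Things in the scene. Friction and masses are not known exactly. Their poses are not given: they have to be found in the camera images.
- dispenser: Fixed stand with a blue open catch tray. Origin on the table straight below the axle; x to its back (pouring is to -x), y left, z up. Tray outside: x -155 to +65 mm, y -62 to +62 mm, 40 mm high, walls 4 mm. Two grey posts (34 x 12 mm, tops z = 177 mm) at y = +-68 mm carry the axle. It stands anywhere, turned about the vertical.
- axle (a point): Middle of the axle, 160 mm above the dispenser's origin. The clear canister (100 mm diameter, from 49 mm below to 46 mm above it) tips about this y axis. On its lid plate is one 104 degree window on the stand's -x side, 12 to 46 mm from the middle, and a collar ring (outer radius 54 mm, top 54 mm above the axle) with one 11 mm notch at +y.
- canister (a joint): Tip angle (rad): 0 upright at its stop, grows as the canister's top swings over to the stand's -x side, stop at 2.4 (mouth down over the tray). Friction holds it where it is left (0.3 N m, some 5 N at the crank). With the dial open the pins leave once it is tipped well past level; any that hang up come out by rocking the crank.
- crank_grip (a point): Middle of the black round crank handle, 12 mm thick, 62 mm long along stand y, fixed to the canister 65 mm from the axle. At tip angle t it is at stand x = 65 sin(1.2 - t), y = -118, z = 160 + 65 cos(1.2 - t) mm: it passes over the top. Held from above, a finger on its +x and one on its -x side, it can turn in the grip. The steel crank arm is at y = -85.
- dial (a joint): Turn of the orange dial about the canister's axis (rad), anticlockwise from above. 0 and 2 pi are the same place: big opening over the window, key over the notch. Range -0.6 to 6.9; it starts 1.9 to 3.2 rad from open, the shorter way may be either way. Friction 0.05 N m. Disc 89 mm diameter, 104 degree opening a quarter turn anticlockwise from the key; its small holes pass no pin.
- dial_drop (a joint): How far the dial has dropped (m): 0 raised, its key riding on top of the collar; 0.0055 fully down, key in the notch. It takes a push of about 2 N (3 to 8 N is fine) to move it down; it does not fall by itself and stays down by friction. It can drop only with the key within about 0.05 rad of the notch.
- knob_grip (a point): On the dial's axis, 10 mm below the top of the black bar knob, 14 mm thick, 52 mm long, 36 mm high, standing on the disc. Dial raised, canister upright: this point at z = 242 mm, knob top 252, disc top 216, key top 222 (5.5 less when dropped). The point's y axis runs along the bar to the key, x across it.
- key (a point): Middle of the underside of the white key, a round-bottomed radial tab 8 mm wide on the dial's rim, 50 mm from the dial's axis in line with the bar knob.
- notch (a point): Where key lies when the key is fully down in the notch: on the canister's +y side, 50 mm from its axis, 5.5 mm below the collar's top.
- pin0: Light wooden dowel pin with round ends, 13 mm diameter, 28 mm long, 12 g, starts inside the canister; its origin is on its skin, halfway along, and its x axis lies along it.
- pin1: Light wooden dowel pin with round ends, 13 mm diameter, 28 mm long, 12 g, starts inside the canister; its origin is on its skin, halfway along, and its x axis lies along it.
- pin2: Light wooden dowel pin with round ends, 13 mm diameter, 28 mm long, 12 g, starts inside the canister; its origin is on its skin, halfway along, and its x axis lies along it.
- pin3: Light wooden dowel pin with round ends, 13 mm diameter, 28 mm long, 12 g, starts inside the canister; its origin is on its skin, halfway along, and its x axis lies along it.
- oil_bottle: Bystander: grey oil bottle with a red cap, 54 x 54 x 140 mm; origin under its middle.
- sand_discs: Bystander: flat stack of brown sanding discs, 125 mm diameter, 12 mm high; origin under its middle.
- tape_measure: Bystander: yellow tape measure standing on edge, 36 x 89 x 71 mm; origin under its middle.
- sanding_block: Bystander: brown cork sanding block, 62 x 105 x 31 mm; origin under its middle.
- screw_tin: Bystander: plain grey round tin, 69 mm diameter, 54 mm high; origin under its middle.
- marker: Bystander: black marker lying flat, 18 x 146 x 18 mm; origin under its middle.

How it is judged:
On the way, in this order (a step that is already met when the one before it is completed fails the run):
1. the dial is at its big opening with its key fully down in the notch (key within 3 mm of its seat) (distance between key and notch below 0.003 m), for 0.2 s.
2. the canister has been tipped (beyond 1.5 rad) and all four pins lie in the catch tray (value of joint canister above 1.5 rad and x of pin0 in the frame of dispenser between -0.155 and 0.065 m and y of pin0 in the frame of dispenser between -0.062 and 0.062 m and z of each of pin0, pin1, pin2, pin3 in the frame of dispenser below 0.045 m and x of pin1 in the frame of dispenser between -0.155 and 0.065 m and y of pin1 in the frame of dispenser between -0.062 and 0.062 m and x of pin2 in the frame of dispenser between -0.155 and 0.065 m and y of pin2 in the frame of dispenser between -0.062 and 0.062 m and x of pin3 in the frame of dispenser between -0.155 and 0.065 m and y of pin3 in the frame of dispenser between -0.062 and 0.062 m), for 0.1 s.
At the end, for the whole second after the job is handed in: All four pins lie at rest inside the catch tray, the canister is upright again (tip angle under 0.15 rad), and the dial's key is still in the notch (within 3 mm of its seat) (x of pin0 in the frame of dispenser between -0.155 and 0.065 m and y of pin0 in the frame of dispenser between -0.062 and 0.062 m and z of each of pin0, pin1, pin2, pin3 in the frame of dispenser below 0.045 m and x of pin1 in the frame of dispenser between -0.155 and 0.065 m and y of pin1 in the frame of dispenser between -0.062 and 0.062 m and x of pin2 in the frame of dispenser between -0.155 and 0.065 m and y of pin2 in the frame of dispenser between -0.062 and 0.062 m and x of pin3 in the frame of dispenser between -0.155 and 0.065 m and y of pin3 in the frame of dispenser between -0.062 and 0.062 m and linear speed of each of pin0, pin1, pin2, pin3 below 0.05 m/s and value of joint canister below 0.15 rad and distance between key and notch below 0.003 m); the robot touches nothing.
It fails at once if the canister is tipped (over 0.5 rad) before the dial's key is down in the notch (value of joint canister above 0.5 rad and distance between key and notch above 0.0045 m).
It fails at once if a bystander is shifted by more than 30 mm (distance of any of oil_bottle, sand_discs, tape_measure, sanding_block, screw_tin, marker from where it was at the start of the episode above 0.03 m).
It also fails if it takes over 69 s, if anything falls off the work surface, if the arm or the gripper's body presses on something with over 40 N, if the wrist force passes 120 N, or if a joint passes its speed limit or range.

## Robot

A 7-joint arm with a two-finger parallel gripper is mounted at the origin on a cart in front of the work surface, level with it; the furniture and walls round the work are solid. World frame = base frame: x ahead of the robot, y to its left, z up, the work surface at z = 0. Lengths are in m, angles in rad, forces in N, time in s.
With the tool pointing down it reaches from about 0.4 to 0.85 m from the base axis. Payload 10.4 kg.
Tool frame: the origin (TCP) lies midway between the tips of the shut fingers; the grasp point (between the pads) lies 19 mm behind it (manip.grasp_offset is the distance from the TCP to the grasp point, in m); z points along the fingers, y is the line along which they close (so a half turn about z gives the same grasp; the last joint's range is limited). The gripper opens to 85 mm and grips with 20 to 120 N. Pads are 22 mm wide; open, the fingers measure 114 mm over their backs; the gripper's body (76 mm by 85 mm) begins 54 mm behind the grasp point. The pads swing forward as they close: fully open they stand 13 mm farther back than shut.
Start: joints at [-1.355, 0.332, -0.065, 1.46, 0.022, 1.35, -0.088], TCP at [0.148, 0.607, 0.231] pointing down, gripper open.
Joint ranges: [-2.6, 2.6], [-0.5, 2.12], [-1.47, 1.34], [0.16, 2.42], [-1.27, 4.41], [0.06, 2.06], [-2.6, 2.6]. Speed limits (rad/s): [2.22, 2.22, 2.79, 2.79, 3.14, 3.14, 3.14].

## Interface

Orientations are given as a unit quaternion [x, y, z, w].
In Python, from workcell import manip, eyes, workorder gives the robot as it stands (manip), with the cameras (eyes) and the job (workorder).
- The arm moves only by the tool drive_effector, called after "Call:" in YAML: its name, and indented under it one key for each argument. Schema: {"type":"object","properties":{"rows":{"type":"string"},"squeeze":{"type":"number"},"only":{"type":"string"},"quiet":{"type":"boolean"},"lines":{"type":"string"}},"required":["rows"],"additionalProperties":false}. rows is a string of 1 to 20 rows, parted by semicolons, with the numbers parted by commas; each row has 7 numbers: a rotation vector rx, ry, rz in units of 0.25 rad, then dx, dy, dz in cm, then the opening from 0.0 (shut) to 1.0 (fully open); each row is the pose to reach, as a shift and turn from the pose commanded when the call began, along the tool's axes at that moment; what a row does not reach only later rows make up. A row lasts 1/8 s, in which the tool goes at most 0.0625 m and 0.188 rad, less where a joint would pass 70% of its speed; a pose out of reach is approached as far as the arm can. The fingers move at their own pace and stop on an object; squeeze is the grip in N (left out, the last holds). Time passes only in rows, so rows that do not move let the fingers close. The tool returns the time, the measured TCP pose, the force, the opening and the grip force at its end. only (a regular expression) keeps the lines of the reply that match it, lines (a string "A,B") keeps lines A to B, and quiet returns only ok. Input that does not fit is refused with a message, and nothing moves.
- manip.get_obs(): the state, without advancing time (a new reading comes with each control period).
- eyes.camera(name): name is "scene" or "side" or "wrist"; returns the picture (384x512x3 uint8, blue, green, red); there is no depth.
- eyes.calibration(name): a dict with "fx", "fy", "cx", "cy" (pixels), "world_from_camera" (4x4, takes a point from camera to world coordinates); the wrist camera has in their place "tool_from_camera" (4x4, takes a point from camera to tool coordinates, whose origin is the TCP and whose axes are the flange's). Camera axes: x right, y up, looking along -z (the intrinsics and any distortion apply to the point x, -y, -z); pixel columns grow to the right and rows downward; lengths in m; the calibration is good to about 2 mm. A picture is of the moment at which its call begins: read the wrist's pose just before it. calibration takes no time and is no camera call.
- workorder.hand_in(): hands the job in; it is judged then, once.
The state is a dict: "clock": time; "joint_pos": joint angles; "joint_velocities": joint speeds; "tau": joint torques, N m; "position": TCP position; "ee_rot": TCP orientation; "ft_force": force on the tool from outside, world axes, zero at the start; "torque": the same for the moment, N m; "grip_width": opening from 0.0 (shut) to 1.0 (fully open); "grasp_force": force on a finger pad.
Only numpy, scipy, OpenCV 4.12 (cv2) and the standard library are available. Lean on these libraries where they do the work, as an engineer would, in place of code of your own. Each camera call takes 0.05 s, during which the arm holds its last target. There are 200 camera calls.

## Working session

There is one attempt and no reset: what is moved stays moved. The work goes in short steps, Python scripts to look and compute and a tool call to move; the robot and the scene stay as the last step left them, time stands still between calls to the robot, and variables do not carry over. Pictures are saved under pics/ and viewed, at most 10 in all, crops included, and the job is handed in when it is done.

```bash
ls; mkdir -p pics
```

Run:
```python
from workcell import manip, eyes, workorder
import cv2,numpy as np
np.set_printoptions(precision=4,suppress=True)
a=eyes.camera("scene");b=eyes.camera("side")
cv2.imwrite("pics/a.png",a);cv2.imwrite("pics/b.png",b)
for n in("scene","side","wrist"):print(eyes.calibration(n))
o=manip.get_obs();print(o)
```

```text
pics
workcell.py
{'fx': 495.9071554924658, 'fy': 495.9071554924658, 'cx': 260.7595717281956, 'cy': 188.92667039509186, 'world_from_camera': array([[ 0.9929,  0.084 , -0.0844,  0.4205],
       [-0.1176,  0.5775, -0.8079, -0.7653],
       [-0.0191,  0.8121,  0.5832,  0.9   ],
       [ 0.    ,  0.    ,  0.    ,  1.    ]])}
{'fx': 434.6116670224266, 'fy': 434.6116670224266, 'cx': 259.4069804505898, 'cy': 190.27112288257445, 'world_from_camera': array([[ 0.934 ,  0.1772, -0.3102,  0.1235],
       [-0.3572,  0.4546, -0.8159, -0.799 ],
       [-0.0035,  0.8729,  0.4879,  0.7857],
       [ 0.    ,  0.    ,  0.    ,  1.    ]])}
{'fx': 286.17847912742644, 'fy': 286.17847912742644, 'cx': 251.15684788328628, 'cy': 190.87379379947342, 'tool_from_camera': array([[ 0.0013,  0.9532,  0.3023,  0.0771],
       [ 1.    , -0.0014,  0.0002,  0.0003],
       [ 0.0007,  0.3023, -0.9532, -0.1412],
       [ 0.    ,  0.    ,  0.    ,  1.    ]])}
{'clock': 0.1, 'joint_pos': array([-1.3546,  0.3328, -0.0647,  1.4609,  0.0216,  1.3499, -0.0885]), 'joint_velocities': array([-0.0022, -0.0017, -0.0016, -0.0023, -0.0015, -0.0014,  0.0027]), 'tau': array([  0.0018, -62.6748,   0.0495, -39.243 ,   0.0163,   0.007 ,
         0.0001]), 'position': array([0.1478, 0.6069, 0.2306]), 'ee_rot': array([ 0.1191,  0.9929, -0.0006, -0.    ]), 'ft_force': array([-0.7845,  0.6062, -0.2326]), 'torque': array([-0.0051, -0.0432,  0.0449]), 'grasp_force': 0.0, 'grip_width': 0.9992595889018384}
```

View pics/a.png

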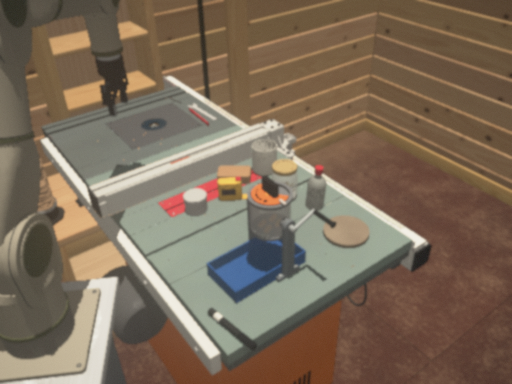

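View pics/b.png

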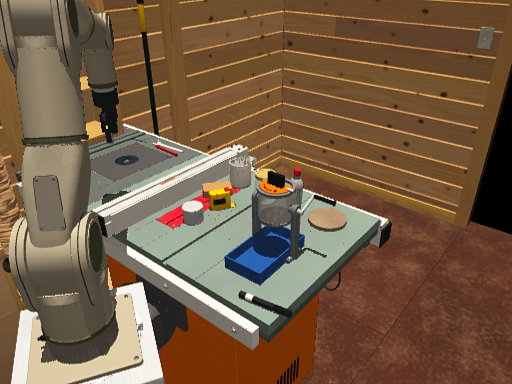

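The scene shows the dispenser at about (270,220), its tray toward lower left, the fence running behind it, and the crank to the right at (325,215). Next I'll enlarge both views.

Run:
```python
import cv2
a=cv2.imread("pics/a.png")[165:305,200:360];b=cv2.imread("pics/b.png")[160:290,215:350]
for n,i,x0,y0,s in(("a2",a,200,165,5),("b2",b,215,160,5)):
    i=cv2.resize(i,None,fx=s,fy=s,interpolation=cv2.INTER_CUBIC)[:600]
    for k in range(0,200,20):
        cv2.putText(i,str(x0+k),(k*s,10),0,.4,(255,255,255));cv2.putText(i,str(y0+k),(0,k*s+10),0,.4,(255,255,255))
        cv2.line(i,(k*s,0),(k*s,6),(0,255,0));cv2.line(i,(0,k*s),(6,k*s),(0,255,0))
    cv2.imwrite(f"pics/{n}.png",i)
```

```text
(no output)
```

View pics/a2.png

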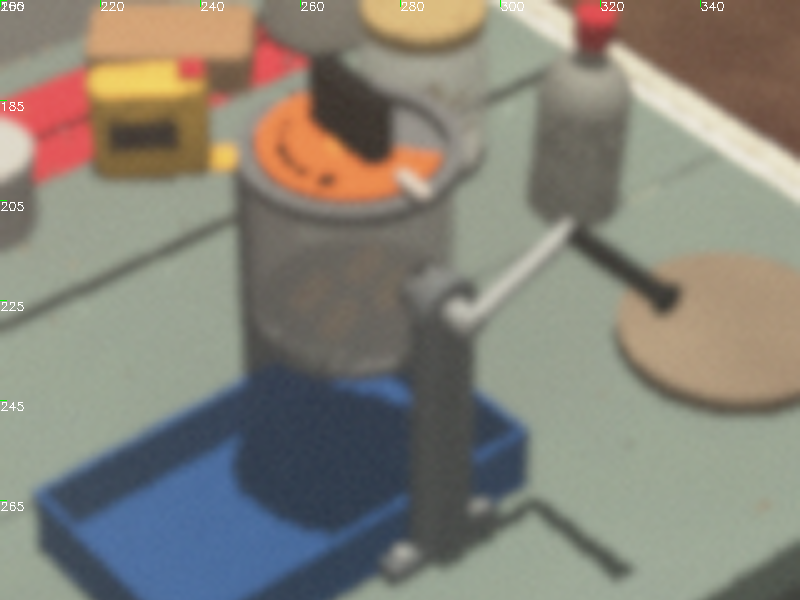

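View pics/b2.png

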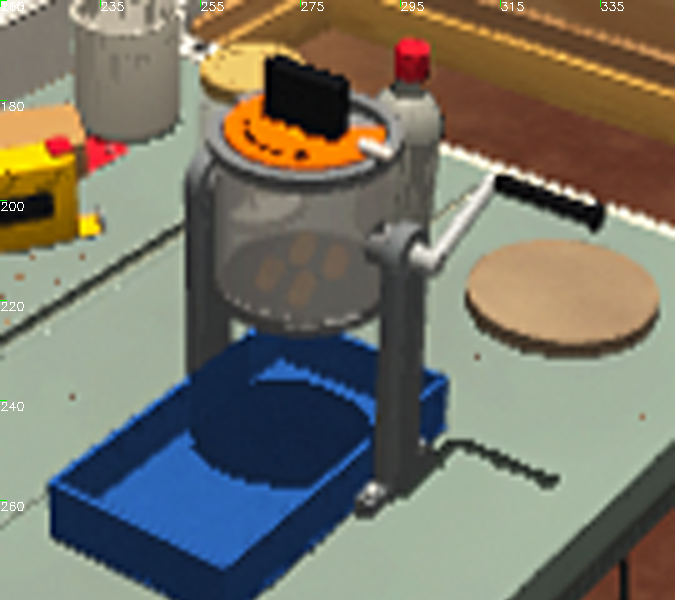

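The crops show the pins in the canister, the key at scene (283,201.6) / side (290,189.6), and the crank ends at scene (315.6,211) and (333.4,224.6). Next I fit the stand pose and dial angle.

Create h.py:
```python
import numpy as np
from workcell import manip, eyes, workorder
from scipy.optimize import least_squares
from scipy.spatial.transform import Rotation as R
np.set_printoptions(precision=4,suppress=True)
def proj(n,P):
    c=eyes.calibration(n);T=c["world_from_camera"]
    p=(np.asarray(P)-T[:3,3])@T[:3,:3]
    return np.stack([c["cx"]-c["fx"]*p[:,0]/p[:,2],c["cy"]+c["fy"]*p[:,1]/p[:,2]],1)
def stand(q,P):
    P=np.asarray(P,float);c,s=np.cos(q[2]),np.sin(q[2])
    return P@np.array([[c,s,0],[-s,c,0],[0,0,1]])+[q[0],q[1],0]
def crank(t,y=-.118):return [.065*np.sin(1.2-t),y,.16+.065*np.cos(1.2-t)]
```

Run:
```python
from h import *
M=[[-.155,.062,.04],[.065,-.062,.04],[-.155,-.062,.04],crank(0,-.087),crank(0,-.149)]
S=[[208,264],[305.4,251.4],[np.nan]*2,[315,210.5],[333.6,224.6]]
D=[[225,257],[304.4,236],[260,274],[314.2,196.4],[335.2,203.6]]
def f(q,full=0):
    P=M+[[-.048*np.sin(q[3]),.048*np.cos(q[3]),.221]]
    W=stand(q,P)
    r=np.concatenate([proj("scene",W)-(S+[[283,201.4]]),proj("side",W)-(D+[[290,189.6]])])
    return r if full else np.nan_to_num(r).ravel()
best=min((least_squares(f,[.6,0,y,d],loss="soft_l1") for y in(0,1.5,3,4.5) for d in (1,3,5)),key=lambda r:r.cost)
q=best.x;print(best.cost,q);print(f(q,1))
np.save("q.npy",q)
o=manip.get_obs();p=o["position"]
print("origin",stand(q,[[0,0,.242],crank(0)]));print(R.from_quat(o["ee_rot"]).as_matrix())
```

```text
Traceback (most recent call last):
  File "h.py", line 7, in proj
    c=eyes.calibration(n);T=c["world_from_camera"]
ValueError: time passes only in moves, steps and waits
```

Run:
```python
from workcell import manip, eyes, workorder
import pickle
pickle.dump({n:eyes.calibration(n) for n in("scene","side","wrist")},open("cal.pkl","wb"))
```

```bash
sed -i 's/^def proj/import pickle;CAL=pickle.load(open("cal.pkl","rb"))\ndef proj/; s/eyes.calibration(n)/CAL[n]/' h.py
```

Create fit.py:
```python
from h import *
M=[[-.155,.062,.04],[.065,-.062,.04],[-.155,-.062,.04],crank(0,-.087),crank(0,-.149)]
S=[[208,264],[305.4,251.4],[np.nan]*2,[315,210.5],[333.6,224.6]]
D=[[225,257],[304.4,236],[260,274],[314.2,196.4],[335.2,203.6]]
def f(q,full=0):
    P=M+[[-.048*np.sin(q[3]),.048*np.cos(q[3]),.221]]
    W=stand(q,P)
    r=np.concatenate([proj("scene",W)-(S+[[283,201.4]]),proj("side",W)-(D+[[290,189.6]])])
    return r if full else np.nan_to_num(r).ravel()
best=min((least_squares(f,[.6,0,y,d],loss="soft_l1") for y in(0,1.5,3,4.5) for d in (1,3,5)),key=lambda r:r.cost)
q=best.x;print(best.cost,q);print(f(q,1))
np.save("q.npy",q)
o=manip.get_obs();p=o["position"]
print("origin",stand(q,[[0,0,.242],crank(0)]));print(R.from_quat(o["ee_rot"]).as_matrix())
```

```bash
python3 fit.py
```

```text
3.9439940666326576 [0.5388 0.1614 0.5609 3.0861]
[[-1.8466 -0.2365]
 [ 0.6507 -0.6217]
 [    nan     nan]
 [-0.8436  1.0444]
 [-0.1797  0.0385]
 [-0.3727  0.1879]
 [-0.0649 -0.3566]
 [ 0.8843 -0.8004]
 [ 0.8833  0.2498]
 [ 0.4522 -0.0072]
 [-0.6018 -0.3419]
 [ 0.6713 -0.1997]]
origin [[0.5388 0.1614 0.242 ]
 [0.6529 0.0937 0.1836]]
[[-0.9716  0.2365 -0.0002]
 [ 0.2365  0.9716 -0.0012]
 [-0.0001 -0.0013 -1.    ]]
```

Careful with the scale: shifts go in cm and turns go in units of 0.25 rad. That gives: -0.12 m is -12, -0.1 m is -10, 0.2 rad is 0.8.

Call:
drive_effector:
  rows: "0,0,0,0,0,-6,1;0,0,0.8,-6,-4,-10,1;0,0,3.308,-48.5,-34,-12,1;0,0,3.308,-48.5,-34,-12,1;0,0,3.308,-48.5,-34,-12,1;0,0,3.308,-48.5,-34,-12,1;0,0,3.308,-48.5,-34,-12,1;0,0,3.308,-48.5,-34,-12,1;0,0,3.308,-48.5,-34,-12,1;0,0,3.308,-48.5,-34,-12,1;0,0,3.308,-48.5,-34,-12,1;0,0,3.308,-48.5,-34,-12,1;0,0,3.308,-48.5,-34,-8,1;0,0,3.308,-48.5,-34,-8,1"
  squeeze: 30

```text
clock: 1.85
position: [0.5367, 0.163, 0.3087]
ee_rot: [0.507, 0.862, -0.002, -0.002]
ft_force: [1.1, 1.2, 0.7]
grip_width: 0.999
grasp_force: 0.0
```

Run:
```python
from h import *
import cv2
o=manip.get_obs();i=eyes.camera("wrist");print(o["position"],o["ee_rot"],o["joint_pos"],o["clock"])
cv2.imwrite("pics/w.png",i)
cv2.imwrite("pics/w2.png",cv2.resize(i,(800,600),interpolation=cv2.INTER_CUBIC))
# predicted
T=CAL["wrist"]["tool_from_camera"];q=np.load("q.npy")
P=stand(q,[[0,0,.252],[-.048*np.sin(q[3]),.048*np.cos(q[3]),.222],[0,.05,.214],crank(0),[-.05,0,.214]])
p=((P-o["position"])@R.from_quat(o["ee_rot"]).as_matrix()-T[:3,3])@T[:3,:3];c=CAL["wrist"]
print(np.stack([c["cx"]-c["fx"]*p[:,0]/p[:,2],c["cy"]+c["fy"]*p[:,1]/p[:,2]],1)*800/512)
```

```text
[0.5367 0.163  0.3087] [ 0.5074  0.8617 -0.002  -0.0017] [-0.776   0.1636  0.4598  1.5278 -0.0726  1.4726  0.1925] 1.85
[[394.7937 331.6802]
 [394.505  390.2429]
 [389.9442 215.7385]
 [490.2419 448.1932]
 [305.5546 310.5632]]
```

View pics/w2.png

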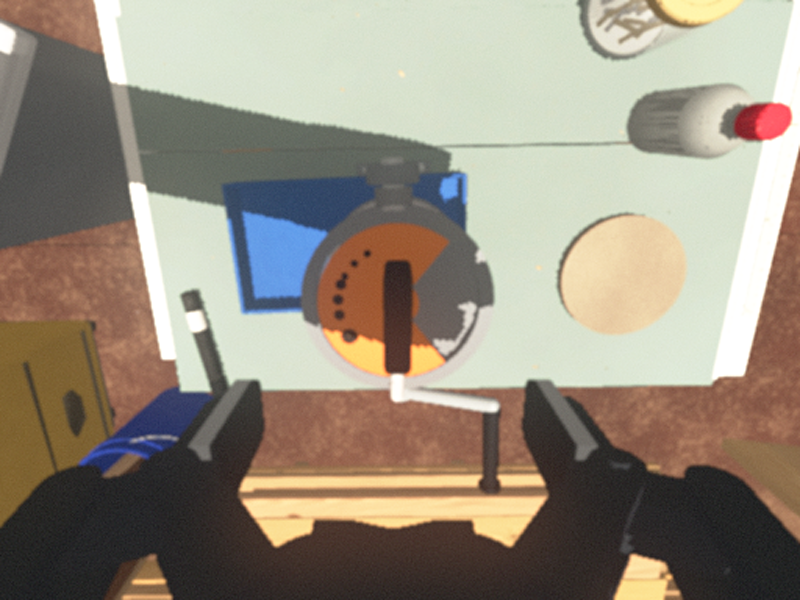

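The wrist view shows the knob at (385–412, 260–372), the key at (399,387), the crank handle from (491,405) to (490,486), and the tray's corners at (223,185), (467,173) and (243,313). I'll refit with these.

Add to h.py:
```python
def projw(o,P,s=1):
    c=CAL["wrist"];T=c["tool_from_camera"]
    p=((np.asarray(P)-o["position"])@R.from_quat(o["ee_rot"]).as_matrix()-T[:3,3])@T[:3,:3]
    return np.stack([c["cx"]-c["fx"]*p[:,0]/p[:,2],c["cy"]+c["fy"]*p[:,1]/p[:,2]],1)*s
```

Create fit2.py:
```python
exec(open("fit.py").read().split("best=")[0])
o=manip.get_obs()
W=[[-.155,.062,.04],[.065,.062,.04],[-.155,-.062,.04],crank(0,-.087),crank(0,-.149)]
WP=[[223,185],[467,173],[243,313],[491,407],[490,484]]
def kn(q):
    u=np.array([-np.sin(q[3]),np.cos(q[3]),0])
    return [.026*u+[0,0,.252],-.026*u+[0,0,.252],.052*u+[0,0,.220]]
KP=[[398.5,372],[398,261],[399,400]]
def g(q,full=0):
    b=(projw(o,stand(q,W+kn(q)),1.5625)-(WP+KP))/1.5625
    return b if full else np.concatenate([f(q),b.ravel()*.8])
r=least_squares(g,np.load("q.npy"),loss="soft_l1");q=r.x
print(r.cost,q);print(f(q,1));print(g(q,1));print(g(np.load("q.npy"),1));np.save("q2.npy",q)
```

```bash
python3 fit2.py
```

```text
19.99862473306246 [0.5406 0.1636 0.5517 3.1044]
[[-1.2577 -1.341 ]
 [ 1.1911 -1.0546]
 [    nan     nan]
 [-0.3477  0.6469]
 [ 0.1352 -0.283 ]
 [ 0.4279 -0.5292]
 [ 0.0847 -1.2533]
 [ 1.1804 -1.1683]
 [ 0.6711 -0.5262]
 [ 0.7018 -0.3199]
 [-0.4726 -0.5859]
 [ 1.0501 -0.7515]]
[[-1.7424 -0.9491]
 [-0.3327 -0.4322]
 [-1.5713  0.6406]
 [ 0.198  -0.3991]
 [-0.4059 -1.4309]
 [ 0.0143  2.7336]
 [ 0.1395  8.8522]
 [-0.5801 -5.9149]]
[[-3.7861  0.8634]
 [-2.6945 -0.0889]
 [-2.7295  2.1223]
 [-1.6044 -0.0441]
 [-1.602  -1.1358]
 [-3.7156  3.9154]
 [-3.213  10.2223]
 [-4.0229 -4.9181]]
```

```bash
sed -i 's/-.026\*u+\[0,0,.252\],.052\*u+\[0,0,.220\]/-.026*u+[0,0,.216],.048*u+[0,0,.222]/; s/\[399,400\]/[399,387]/' fit2.py; python3 fit2.py
```

Run:
```python
from h import *
o=manip.get_obs();q=np.load("q2.npy");M=R.from_quat(o["ee_rot"]).as_matrix()
print(stand(q,[[0,0,.223]]),M.T@(stand(q,[[0,0,.223]])[0]-o["position"]),np.arctan2(M[1,1],M[0,1]),(q[2]+q[3])%np.pi)
```

```text
10.551954133511476 [0.5409 0.1633 0.5513 3.1   ]
[[-1.1311 -1.2708]
 [ 1.3425 -0.9557]
 [    nan     nan]
 [-0.1852  0.7458]
 [ 0.2994 -0.1715]
 [ 0.5091 -0.4054]
 [ 0.2204 -1.2173]
 [ 1.3356 -1.1152]
 [ 0.8053 -0.4739]
 [ 0.867  -0.2693]
 [-0.3039 -0.5278]
 [ 1.1633 -0.6767]]
[[-1.6206 -0.6533]
 [-0.2582 -0.0522]
 [-1.5023  0.8897]
 [ 0.2194  0.0211]
 [-0.4116 -1.0569]
 [-0.0286  3.2879]
 [ 0.0058 -1.3666]
 [-0.7311  0.0274]]
[[-3.7861  0.8634]
 [-2.6945 -0.0889]
 [-2.7295  2.1223]
 [-1.6044 -0.0441]
 [-1.602  -1.1358]
 [-3.7156  3.9154]
 [-3.1354 -0.733 ]
 [-4.0169  0.5646]]
[[0.5409 0.1633 0.223 ]] [-0.0015  0.0033  0.0878] 0.506487600429959 0.5096456463738384
```

In the tool's units: 0.085 m is 8.5, 0.0033 m is 0.33.

Call:
drive_effector:
  rows: "0,0,0,-0.15,0.33,5,1;0,0,0,-0.15,0.33,8.5,1;0,0,0,-0.15,0.33,8.5,1;0,0,0,-0.15,0.33,8.5,0;0,0,0,-0.15,0.33,8.5,0;0,0,0,-0.15,0.33,8.5,0;0,0,0,-0.15,0.33,8.5,0;0,0,0,-0.15,0.33,8.5,0"
  squeeze: 30

```text
clock: 2.9
position: [0.5405, 0.1616, 0.2268]
ee_rot: [0.508, 0.861, -0.001, -0.002]
ft_force: [-13.5, -4.1, 10.2]
grip_width: 0.158
grasp_force: 33.7
```

Call:
drive_effector:
  rows: "0,0,0,0,-0.2,-0.2,0;0,0,0,0,-0.2,-0.2,0"
  squeeze: 30

```text
clock: 3.15
position: [0.5399, 0.1613, 0.2275]
ee_rot: [0.508, 0.861, -0.001, -0.0]
ft_force: [-1.0, -0.5, -7.3]
grip_width: 0.156
grasp_force: 31.6
```

Call:
drive_effector:
  rows: "0,0,0.72,0,0,0.1,0;0,0,1.44,0,0,0.1,0;0,0,2.16,0,0,0.1,0;0,0,2.88,0,0,0.1,0;0,0,3,0,0,0.1,0;0,0,3,0,0,0.1,0"
  squeeze: 30

```text
clock: 3.9
position: [0.5386, 0.1612, 0.2272]
ee_rot: [0.788, 0.615, -0.002, -0.001]
ft_force: [-12.3, -3.1, 3.4]
grip_width: 0.16
grasp_force: 33.3
```

In the tool's units: -0.0014 m is -0.14, -0.0007 m is -0.07, 0.8 rad is 3.2.

Call:
drive_effector:
  rows: "0,0,0.4,-0.07,-0.14,0,0;0,0,1.12,-0.07,-0.14,0,0;0,0,1.84,-0.07,-0.14,0,0;0,0,2.56,-0.07,-0.14,0,0;0,0,3.2,-0.07,-0.14,0,0;0,0,3.2,-0.07,-0.14,0,0;0,0,3.2,-0.07,-0.14,0,0"
  squeeze: 30

```text
clock: 4.78
position: [0.537, 0.1622, 0.2271]
ee_rot: [0.965, 0.26, -0.002, -0.001]
ft_force: [-12.2, 0.7, 2.0]
grip_width: 0.156
grasp_force: 33.1
```

```bash
python3 -c "
from h import *
print(manip.get_obs()['joint_pos'])"
```

```text
[-0.9108  0.2127  0.6241  1.6665 -0.1302  1.3078 -1.3067]
```

In the tool's units: -1 rad is -4.

Call:
drive_effector:
  rows: "0,0,0,0,0,0,1;0,0,0,0,0,0,1;0,0,-0.4,0,0,0,1;0,0,-1.12,0,0,0,1;0,0,-1.84,0,0,0,1;0,0,-2.56,0,0,0,1;0,0,-3.28,0,0,0,1;0,0,-4,0,0,0,1;0,0,-4.72,0,0,0,1;0,0,-5.44,0,0,0,1;0,0,-6.16,0,0,0,1;0,0,-6.88,0,0,0,1;0,0,-7.6,0,0,0,1;0,0,-8.32,0,0,0,1;0,0,-9.04,0,0,0,1;0,0,-9.76,0,0,0,1;0,0,-10.48,0,0,0,1;0,0,-11.2,0,0,0,1;0,0,-11.92,0,0,0,1;0,0,-12.32,0,0,0,1"
  squeeze: 30

```text
clock: 7.28
position: [0.5395, 0.1611, 0.2276]
ee_rot: [-0.232, 0.973, 0.0, 0.001]
ft_force: [-0.3, 0.1, 0.0]
grip_width: 0.998
grasp_force: 0.0
```

Run:
```python
from h import *
o=manip.get_obs();M=R.from_quat(o["ee_rot"]).as_matrix()
print(o["joint_pos"],M.T@(np.array([.5389,.1631,.226])-o["position"]),np.arctan2(M[1,1],M[0,1]))
```

```text
[-0.6363  0.1946  0.3043  1.6516 -0.0601  1.3035  1.7175] [-0.0004  0.0021  0.0016] 2.039118751383115
```

Call:
drive_effector:
  rows: "0,0,-0.2,0,0.2,0,1;0,0,-0.2,0,0.2,0,0;0,0,-0.2,0,0.2,0,0;0,0,-0.2,0,0.2,0,0;0,0,-0.2,0,0.2,0,0;0,0,-0.2,0,0.2,0,0"
  squeeze: 30

```text
clock: 8.02
position: [0.5381, 0.1631, 0.2274]
ee_rot: [-0.254, 0.967, 0.0, 0.0]
ft_force: [-0.5, -0.2, 0.7]
grip_width: 0.151
grasp_force: 34.3
```

In the tool's units: 1.53 rad is 6.12.

Call:
drive_effector:
  rows: "0,0,0.72,0,0,0,0;0,0,1.44,0,0,0,0;0,0,2.16,0,0,0,0;0,0,2.88,0,0,0,0;0,0,3.6,0,0,0,0;0,0,4.32,0,0,0,0;0,0,5.04,0,0,0,0;0,0,5.76,0,0,0,0;0,0,6.12,0,0,0,0;0,0,6.12,0,0,0,0;0,0,6.12,0,0,0,0"
  squeeze: 30

```text
clock: 9.4
position: [0.5382, 0.1639, 0.2274]
ee_rot: [0.485, 0.875, 0.001, 0.0]
ft_force: [1.2, 4.8, -1.3]
grip_width: 0.156
grasp_force: 34.0
```

```bash
python3 - <<'E'
from h import *
import cv2
o=manip.get_obs();M=R.from_quat(o["ee_rot"]).as_matrix();print(np.arctan2(M[1,1],M[0,1]))
i=eyes.camera("wrist");cv2.imwrite("pics/w3.png",cv2.resize(i[80:330,100:412],None,fx=2.4,fy=2.4,interpolation=cv2.INTER_CUBIC))
E
```

```text
0.5580830532812273
```

View pics/w3.png

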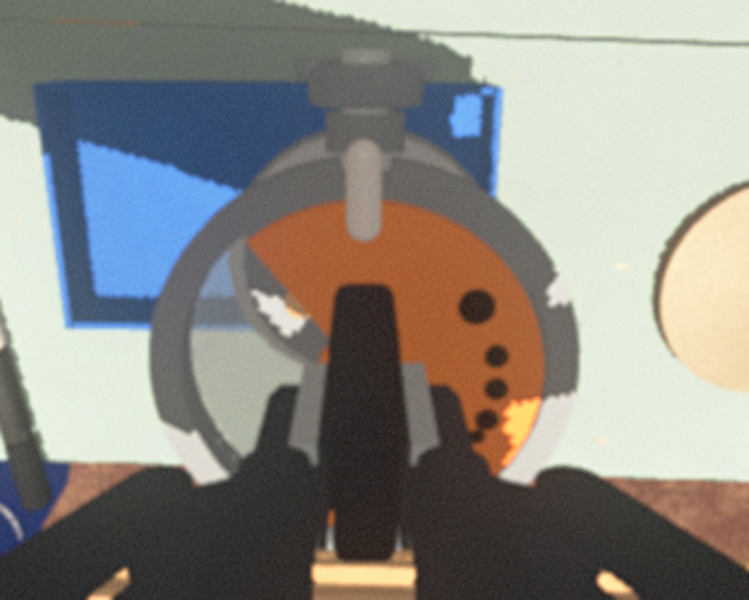

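The key (364,190) now points at the +y post (366,85) and the opening lies on the tray side. Next I press down.

In the tool's units: 0.001 m is 0.1.

Call:
drive_effector:
  rows: "0,0,0,0,0,0.1,0;0,0,0,0,0,0.1,0"
  squeeze: 40

```text
clock: 9.7
position: [0.5383, 0.1639, 0.2266]
ee_rot: [0.485, 0.874, 0.001, 0.0]
ft_force: [1.7, 5.3, 0.6]
grip_width: 0.154
grasp_force: 40.7
```

Call:
drive_effector:
  rows: "0,0,0,0,0,0.1,0;0,0,0,0,0,0.1,0"

```text
clock: 9.95
position: [0.5382, 0.1639, 0.2256]
ee_rot: [0.485, 0.874, 0.001, 0.0]
ft_force: [1.7, 5.0, -0.5]
grip_width: 0.15
grasp_force: 40.7
```

In the tool's units: 0.002 m is 0.2, 0.001 m is 0.1.

Call:
drive_effector:
  rows: "0,0,0,0,0,0.1,0;0,0,0,0,0,0.2,0;0,0,0,0,0,0.2,0"

```text
clock: 10.32
position: [0.5383, 0.1639, 0.2236]
ee_rot: [0.485, 0.874, 0.001, 0.0]
ft_force: [3.3, 5.2, 0.1]
grip_width: 0.154
grasp_force: 40.7
```

Call:
drive_effector:
  rows: "0,0,0,0,0,0.1,0;0,0,0,0,0,0.2,0;0,0,0,0,0,0.2,0"

```text
clock: 10.7
position: [0.5383, 0.1639, 0.2221]
ee_rot: [0.485, 0.874, 0.001, 0.0]
ft_force: [-0.0, 5.4, 4.5]
grip_width: 0.157
grasp_force: 41.3
```

Call:
drive_effector:
  rows: "0,0,0,0,0,0.07,0;0,0,0,0,0,0.07,0;0,0,0,0,0,0.07,0"

```text
clock: 11.08
position: [0.5384, 0.1639, 0.222]
ee_rot: [0.485, 0.874, 0.001, 0.0]
ft_force: [-2.6, 5.0, 9.4]
grip_width: 0.154
grasp_force: 42.1
```

Call:
drive_effector:
  rows: "0,0,0,0,0,-0.05,0;0,0,0,0,0,-0.05,0.4;0,0,0,0,0,-0.05,1;0,0,0,0,0,-0.05,1;0,0,0,0,0,-5,1;0,0,0,0,0,-9,1;0,0,0,0,0,-9,1"

```text
clock: 11.95
position: [0.5394, 0.1629, 0.3137]
ee_rot: [0.486, 0.874, 0.002, 0.002]
ft_force: [0.4, 0.6, -1.3]
grip_width: 1.004
grasp_force: 0.0
```

```bash
python3 - <<'E'
from h import *
import cv2
o=manip.get_obs();M=R.from_quat(o["ee_rot"]).as_matrix();print(o["position"],M,o["joint_pos"])
import pickle;pickle.dump({k:o[k] for k in("position","ee_rot")},open("o4.pkl","wb"))
i=eyes.camera("wrist");cv2.imwrite("pics/w4.png",cv2.resize(i[60:360,60:460],None,fx=2,fy=2,interpolation=cv2.INTER_CUBIC))
E
```

```text
[0.5394 0.1629 0.3137] [[-0.5267  0.85    0.0046]
 [ 0.8501  0.5267  0.0021]
 [-0.0007  0.0051 -1.    ]] [-0.7696  0.1594  0.4536  1.5214 -0.0705  1.4718  0.2403]
```

View pics/w4.png

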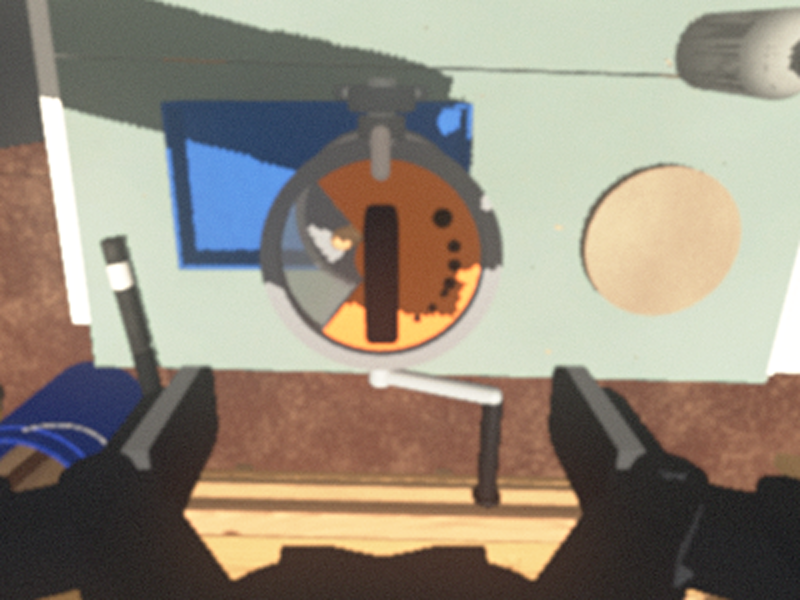

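Run:
```python
from h import *
o=pickle.load(open("o4.pkl","rb"))
for q in([.5389,.1631,.555],[.5409,.1633,.5513]):
  print((projw(o,stand(q,[crank(0,-.087),crank(0,-.149),[0,0,.2465],[0,0.05,.2155]]))-60)*2)
```

```text
[[492.4494 398.8556]
 [486.019  494.3308]
 [380.0851 287.7342]
 [380.012  147.9455]]
[[495.0738 400.6588]
 [488.0992 495.9312]
 [384.7373 289.8708]
 [384.8288 150.1162]]
```

Call:
drive_effector:
  rows: "0,0,0,-5,2.5,0,1;0,0,0,-10,5,0,1;0,0,0,-12,6,2,1;0,0,0,-12,6,6,1;0,0,0,-12,6,6,1"

```text
clock: 12.62
position: [0.6503, 0.0923, 0.2463]
ee_rot: [0.486, 0.874, -0.003, -0.003]
ft_force: [-0.2, 0.8, 0.1]
grip_width: 0.997
grasp_force: 0.0
```

In the tool's units: 0.08 m is 8, 0.001 m is 0.1.

Call:
drive_effector:
  rows: "0,0,0,0,0.1,5,1;0,0,0,0,0.1,8,1;0,0,0,0,0.1,8,1"

```text
clock: 13.0
position: [0.652, 0.0936, 0.1696]
ee_rot: [0.486, 0.874, -0.001, -0.001]
ft_force: [0.6, -0.2, 0.8]
grip_width: 1.001
grasp_force: 0.0
```

Call:
drive_effector:
  rows: "0,0,0,0,0,0,0;0,0,0,0,0,0,0;0,0,0,0,0,0,0;0,0,0,0,0,0,0;0,0,0,0,0,0,0"
  squeeze: 40

```text
clock: 13.62
position: [0.6531, 0.093, 0.1711]
ee_rot: [0.486, 0.874, 0.0, -0.0]
ft_force: [-2.7, -0.0, 4.9]
grip_width: 0.122
grasp_force: 39.0
```

In the tool's units: 0.006 m is 0.6.

Call:
drive_effector:
  rows: "0,0,0,0,0,0,0.5;0,0,0,0,0,0.6,0.5;0,0,0,0,0,0.6,0.5;0,0,0,0,0,0.6,0;0,0,0,0,0,0.6,0;0,0,0,0,0,0.6,0;0,0,0,0,0,0.6,0"
  squeeze: 40

```text
clock: 14.5
position: [0.6531, 0.093, 0.1647]
ee_rot: [0.486, 0.874, -0.0, -0.0]
ft_force: [-1.7, -0.1, 1.8]
grip_width: 0.125
grasp_force: 38.9
```

Call:
drive_effector:
  rows: "0,0,0,0,-0.42,-0.88,0;0,0,0,0,-0.97,-1.68,0;0,0,0,0,-1.63,-2.4,0;0,0,0,0,-2.39,-3.01,0;0,0,0,0,-2.39,-3.01,0"
  squeeze: 40

```text
clock: 15.12
position: [0.6342, 0.0814, 0.1965]
ee_rot: [0.486, 0.874, 0.002, 0.002]
ft_force: [2.0, 2.4, 6.8]
grip_width: 0.123
grasp_force: 40.4
```

In the tool's units: -0.0931 m is -9.31, -0.0876 m is -8.76.

Call:
drive_effector:
  rows: "0,0,0,0,-0.84,-0.49,0;0,0,0,0,-1.75,-0.84,0;0,0,0,0,-2.7,-1.06,0;0,0,0,0,-3.67,-1.13,0;0,0,0,0,-4.64,-1.06,0;0,0,0,0,-5.59,-0.84,0;0,0,0,0,-6.5,-0.49,0;0,0,0,0,-7.34,0,0;0,0,0,0,-8.1,0.61,0;0,0,0,0,-8.76,1.33,0;0,0,0,0,-9.31,2.13,0;0,0,0,0,-9.55,2.6,0;0,0,0,0,-9.55,2.6,0"

```text
clock: 16.75
position: [0.5526, 0.0313, 0.1695]
ee_rot: [0.486, 0.874, 0.001, 0.001]
ft_force: [4.2, 4.1, 2.5]
grip_width: 0.124
grasp_force: 45.4
```

Run:
```python
from h import *
import cv2
for n,(a,b,c,d) in {"side":(150,290,200,360),"scene":(160,300,190,350)}.items():
  i=eyes.camera(n)[a:b,c:d];cv2.imwrite(f"pics/{n}5.png",i)
s=[cv2.resize(cv2.imread(f"pics/{n}5.png"),None,fx=2.5*1,fy=2.5,interpolation=cv2.INTER_CUBIC) for n in("side","scene")]
cv2.imwrite("pics/m5.png",np.hstack(s))
```

```text
(no output)
```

View pics/m5.png

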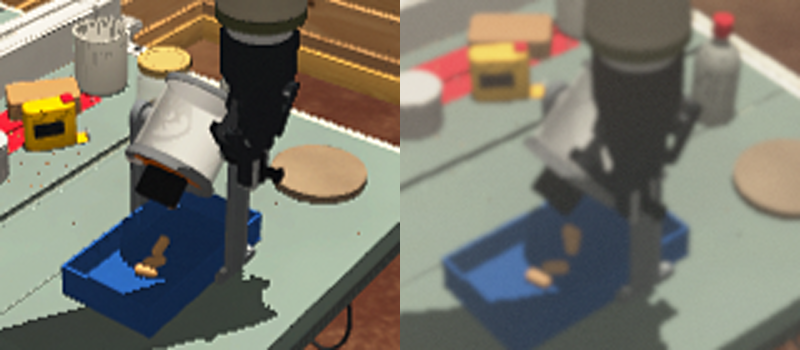

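Three pins are visible in the tray (right half, at (572,240), (555,267) and (538,278)). The fourth isn't seen, so I'll rock the crank.

Call:
drive_effector:
  rows: "0,0,0,0,0.66,-1.07,0;0,0,0,0,1.45,-1.99,0;0,0,0,0,0.66,-1.07,0;0,0,0,0,0,0,0;0,0,0,0,0.66,-1.07,0;0,0,0,0,1.45,-1.99,0;0,0,0,0,0.66,-1.07,0;0,0,0,0,0,0,0;0,0,0,0,1.45,-1.99,0;0,0,0,0,0,0,0;0,0,0,0,1.45,-1.99,0;0,0,0,0,0,0,0;0,0,0,0,0,0,0"

```text
clock: 18.48
position: [0.5512, 0.03, 0.1687]
ee_rot: [0.486, 0.874, 0.001, -0.0]
ft_force: [-0.5, 1.7, -4.5]
grip_width: 0.122
grasp_force: 42.0
```

Run:
```python
from h import *
import cv2
for n,(a,b,c,d) in {"side":(200,300,215,315),"scene":(210,310,200,300)}.items():
  i=eyes.camera(n)[a:b,c:d];cv2.imwrite(f"pics/{n}6.png",i)
s=[cv2.resize(cv2.imread(f"pics/{n}6.png"),None,fx=4,fy=4,interpolation=cv2.INTER_CUBIC) for n in("side","scene")]
cv2.imwrite("pics/m6.png",cv2.convertScaleAbs(np.hstack(s),alpha=1.6))
```

View pics/m6.png

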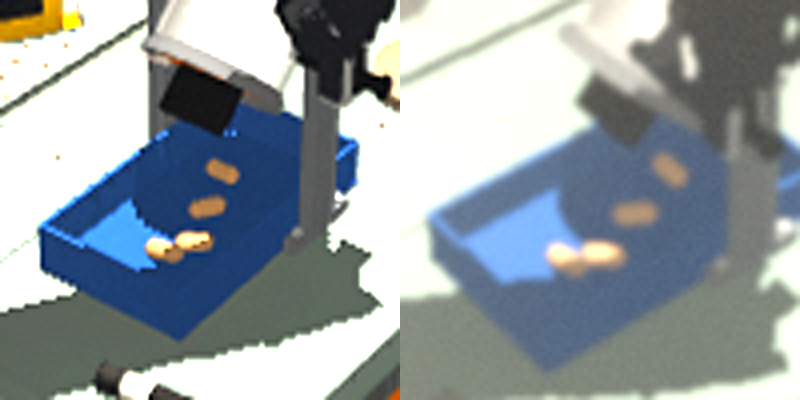

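All four pins are in the tray: left half (222,170), (207,207), (165,250), (195,240), with the same four in the right half. Now I swing back.

Careful with the scale: shifts go in cm and turns go in units of 0.25 rad. That gives: 0.1194 m is 11.94, 0.1152 m is 11.52.

Call:
drive_effector:
  rows: "0,0,0,0,0.24,-0.47,0;0,0,0,0,0.79,-1.27,0;0,0,0,0,1.45,-1.99,0;0,0,0,0,2.21,-2.6,0;0,0,0,0,3.05,-3.09,0;0,0,0,0,3.96,-3.44,0;0,0,0,0,4.91,-3.66,0;0,0,0,0,5.88,-3.73,0;0,0,0,0,6.85,-3.66,0;0,0,0,0,7.8,-3.44,0;0,0,0,0,8.71,-3.09,0;0,0,0,0,9.55,-2.6,0;0,0,0,0,10.31,-1.99,0;0,0,0,0,10.97,-1.27,0;0,0,0,0,11.52,-0.47,0;0,0,0,0,11.94,0.41,0;0,0,0,0,11.96,0.47,0;0,0,0,0,11.96,0.47,0"

```text
clock: 20.82
position: [0.6539, 0.0918, 0.1658]
ee_rot: [0.487, 0.874, -0.0, 0.001]
ft_force: [-6.1, -2.7, 7.2]
grip_width: 0.123
grasp_force: 42.7
```

In the tool's units: -0.17 m is -17, -0.15 m is -15.

Call:
drive_effector:
  rows: "0,0,0,0,0,0,1;0,0,0,0,0,0,1;0,0,0,0,0,0,1;0,0,0,0,0,-6,1;0,0,0,0,0,-12,1;0,0,0,0,0,-15,1;0,0,0,5,0,-17,1;0,0,0,5,0,-17,1;0,0,0,5,0,-17,1"

```text
clock: 21.95
position: [0.627, 0.1356, 0.3338]
ee_rot: [0.486, 0.874, -0.0, 0.0]
ft_force: [0.3, -0.2, -0.4]
grip_width: 1.003
grasp_force: 0.0
```

Run:
```python
from h import *
import cv2
w=cv2.resize(eyes.camera("wrist"),(440,330));s=cv2.resize(eyes.camera("side")[160:280,215:346],(360,330),interpolation=cv2.INTER_CUBIC)
cv2.imwrite("pics/m7.png",np.hstack([w,s]))
```

```text
(no output)
```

View pics/m7.png

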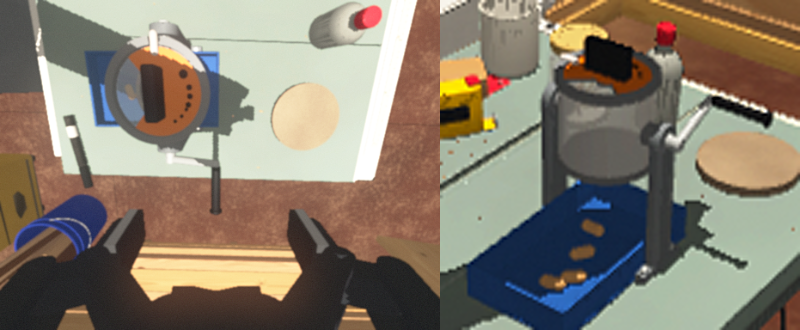

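Run:
```python
from h import *
q=[.5389,.1631,.555]
for z in(.252,.2465):
  print((proj("side",stand(q,[[x,y,z] for x in(-.007,.007) for y in(.026,-.026)]))-[215,160])*2.75+[440,0])
```

```text
[[583.6035  32.7192]
 [626.911   47.2723]
 [591.9236  27.6585]
 [635.067   41.9707]]
[[583.5745  37.6722]
 [626.781   52.3095]
 [591.8762  32.5826]
 [634.9194  46.9781]]
```

The knob top sits at the dropped height and the arm is clear of everything, so I'm handing in.

```bash
python3 -c "
from workcell import manip, eyes, workorder
print(workorder.hand_in())"
```

```text
the job is handed in; nothing more can be done
None
```

I handed the job in at about 22 s on the robot's clock, but no verdict came back: the last pictures show all four pins in the tray, the canister upright and the dial still at its dropped height, with the arm clear.

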